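Nip a carved printing block in the clamping bed, five clicks, and hold it

TASK

The carved printing block lies loose in the clamping bed, and the clamp still stands where the last job left it. Swing the sprung release to its stop so that the red lever springs home, let the release go back, then draw the lever five clicks, not six, so that the jaw pushes the block tight against the fence. Finish while still holding the lever by its knob, just past the fifth click with your own pull so that it does not sink back onto the pawl, so that I can drive in the wedge; leave the mallet, wedge, jar and dish alone.

Things in the scene. Friction and masses are not known exactly. Their poses are not given: they have to be found in the camera images.
- bed: Fixed clamping bed: plywood board 300 (own x) by 420 (own y) by 20 mm thick, flat on the table. Origin on the table, midway between its x edges, 200 mm from its -y end. Own +y runs from the clamp to the fence (dark wood bar 20 mm high, inner face at own y = +190 mm); z is up. A dark wood cleat on the -x side of the jaw backs the wedge later.
- block: Carved printing block: loose light-wood slab 140 (own x) by 180 (own y) by 22 mm with black lines on top, about 0.4 kg, lying on the bed between jaw and fence, its y axis nearly along the bed's. Origin at the centre of its underside; tight against the fence it is at the bed's own y = +100 mm.
- clamp_lever (a joint): Red ratchet lever on a vertical pivot: 0 = home (slack) stop, grows as it is drawn CLOCKWISE seen from above, end stop 1.40. One click each 0.2094 rad (12 deg): fifth at 1.047, sixth at 1.257. The pull at the knob rises to 6-10 N before each click and falls by 3-6 N at it. The pawl keeps it from going back past the last click (1 or 2 at the start); pawl lifted, it springs home in a second.
- lever_knob (a point): On the axis of the lever's upright black knob (24 mm diameter, from 65 to 110 mm above the table), 86 mm above the table, 150 mm from the pivot axis. The red arm below it is 18 mm wide, its top 61 mm above the table. With the lever home the arm points from the pivot along the bed's (+x, -y) diagonal.
- lever_pivot (a point): Point on the lever's vertical pivot axis, 86 mm above the table, at own (0, -120) mm of the bed.
- release (a joint): Brass pawl with a sprung release arm on a vertical pivot: 0 = pawl down on the toothed wheel, grows as the pin is pushed COUNTER-CLOCKWISE seen from above; stop at 0.35 rad. 7 to 9 N at the pin; springs back when let go. It also lifts by up to about 0.1 rad and drops as each tooth passes.
- release_pin (a point): On the axis of the upright yellow release pin (18 mm diameter, from 50 to 95 mm above the table), 80 mm above the table, 71 mm from the pivot axis. The arm below it (12 mm wide, top 50 mm above the table) at rest points along the bed's +x, so the pin is pushed towards the fence (bed's +y), about 25 mm.
- release_pivot (a point): Point on the release's vertical pivot axis, 80 mm above the table, at own (64.5, -75) mm of the bed.
- jaw_face: The jaw's black rubber face: 102 mm wide (own x), 18 mm high, gives up to 9 mm at 2.5 N per mm. Own axes as the bed's; its front is 10 mm ahead (+y) of its origin. It moves along the bed's +y, 6 mm a click, and comes to press on the block between the fourth and the fifth click.
- mallet: Bystander: loose wooden mallet lying on its side, head 75 x 115 x 60 mm high, handle 24 mm thick and 180 mm long along own -x. Origin under the centre of the head.
- colour_jar: Bystander: loose red jar with a white cap, 64 mm diameter, 75 mm tall. Origin at the centre of its underside.
- wedge: Bystander: loose dark wooden wedge, 110 x 32 mm, 5 to 22 mm high, lying flat. Origin at the centre of its underside.
- colour_dish: Bystander: loose white bowl, 90 mm diameter, 28 mm tall. Origin at the centre of its underside.
There are look-alikes about, which are no part of the job. Of the things that look like the block, the largest one is meant.

How it is judged:
By the outcome, as a careful person would: the job done as asked, in the order asked, and still so for the second after the job is handed in, while the arm keeps its last pose, push and grip.
It also fails if it takes over 64 s, if anything falls off the work surface, if the arm or the gripper's body presses on something with over 40 N, if the wrist force passes 120 N, or if a joint passes its speed limit or range.

ROBOT

A 6-joint arm with a two-finger parallel gripper is mounted at the origin on the work surface. World frame = base frame: x ahead of the robot, y to its left, z up, the work surface at z = 0. Lengths are in m, angles in rad, forces in N, time in s.
With the tool pointing down it reaches from about 0.3 to 0.775 m from the base axis. Payload 14.6 kg.
Tool frame: the origin (TCP) lies on the mounting face of the last link; the fingertips stand 199 mm ahead of it and the grasp point (between the pads) lies 180 mm ahead of it; z points along the fingers, y is the line along which they close (so a half turn about z gives the same grasp; the last joint's range is limited). The gripper opens to 94 mm and grips with 3 to 60 N. Pads are 16 mm wide; open, the fingers measure 119 mm over their backs; the gripper's body (75 mm by 177 mm) begins 78 mm behind the grasp point.
Start: joints at [1.256, 0.3, 1.521, -0, 1.321, -0.067], TCP at [0.135, 0.533, 0.405] pointing down, gripper open.
Joint ranges: [-3.03, 3.03], [-0.79, 2.21], [0.23, 2.52], [-1.04, 4.18], [0, 3.07], [-2.55, 2.55]. Speed limits (rad/s): [2.22, 2.22, 2.57, 3.14, 3.14, 3.14].

INTERFACE

Orientations are given as [roll, pitch, yaw] about the fixed x, y, z axes, in that order (R = Rz(yaw) Ry(pitch) Rx(roll)).
In Python, from station import telemetry, cams, workorder, finder gives the robot as it stands.
- The arm moves only by the tool jog_arm, never from a script. Its argument "rows" is a list of rows, each an object with "gripper": the finger opening in m, from 0 to 0.094; "slide": the shift along the tool's x, y, z in m, a list of three; "spin": the turn about the tool's z in rad. In form: [{"gripper": gripper, "slide": [tx, ty, tz], "spin": spin}, ...]. A call has 1 to 8 rows; each row is the pose to reach, as a shift and turn from the pose commanded when the call began, along the tool's axes at that moment; what a row does not reach only later rows make up. A row lasts 1/10 s, in which the tool goes at most 50 mm and 8.59 degrees, less where a joint would pass 70% of its speed; a pose out of reach is approached as far as the arm can. A call with a gripper value outside its range is refused whole. The fingers move at their own pace and stop on an object; "squeeze" is the grip in N (left out, the last holds). Time passes only in rows, so rows that repeat a pose let the fingers close. It gives the time, the measured TCP pose, the force, the opening and the grip force at its end, in the units of the state.
- telemetry.get_obs(): the state, without advancing time (a new reading comes with each control period).
- cams.camera(name): name is "scene" or "top" or "wrist"; returns (picture, depth): 420x560x3 uint8, red, green, blue; 420x560 float32, m along the optical axis (not along the pixel's ray), 0 where there is no reading.
- cams.camera_info(name): a dict with "camera_matrix" (3x3 intrinsics, pixels), "R" (3x3) and "t" (3): a world point X has camera coordinates R X + t; the wrist camera has in their place "tool_from_camera" (4x4, takes a point from camera to tool coordinates, whose origin is the TCP and whose axes are the flange's). Camera axes: x right, y down, z forward; pixel columns grow to the right and rows downward; lengths in m; the calibration is good to about 2 mm. A picture is of the moment at which its call begins: read the wrist's pose just before it. camera_info takes no time and is no camera call.
- workorder.hand_in(): hands the job in; it is judged then, once.
Trained networks look in the newest picture that a camera, given by its name, has taken for a name from the list of things; names that differ only in an ending like _2 or _b are one class to them, and where a whole thing is asked for, a point or a joint stands for the part that bears it (a point fixed in the world has none). Each returns a list of dicts, best first, with "confidence" (0 to 1); they miss things now and then, are a little off and sometimes report something else, mostly with a low value. They report only what shows in the picture. A call takes as long as a camera call. They do not tell look-alikes from the thing itself.
- finder.find_in(target, camera): "point" ([x, y, z] in m, in world coordinates, good to about 4 mm: the middle of the surface that is visible of it).
- finder.masks_of(target, camera): "region" (420x560 bool, what is visible of it).
The state is a dict: "time_s": time; "qpos": joint angles; "joint_vel": joint speeds; "tau": joint torques, N m; "ee_pos": TCP position; "eef_rot": TCP orientation; "force": force on the tool from outside, world axes, zero at the start; "moment": the same for the moment, N m; "grip_width": finger opening in m; "grip_force": force on a finger pad.
Only numpy, scipy, OpenCV 4.12 (cv2) and the standard library are available. Lean on these libraries where they do the work, as an engineer would, in place of code of your own. Each camera call takes 0.05 s, during which the arm holds its last target. There are 200 camera calls.

## Working session

There is one attempt and no reset: what is moved stays moved. The work goes in short steps, Python scripts to look and compute and a tool call to move; the robot and the scene stay as the last step left them, time stands still between calls to the robot, and variables do not carry over. Pictures are saved under pics/ and viewed, at most 10 in all, crops included, and the job is handed in when it is done.

Besides the shell and the picture viewer there is one more tool, called after "Emit:" as name(argument=value, ...), one argument or row to a line, values as JSON. jog_arm: Moves the arm, as the interface text tells. Its arguments: {"type":"object","properties":{"rows":{"type":"array","items":{"type":"object","properties":{"gripper":{"type":"number"},"slide":{"type":"array","items":{"type":"number"}},"spin":{"type":"number"}}}},"squeeze":{"type":"number"}},"required":["rows"]}

```bash
mkdir -p pics; ls; python3 - <<'E'
from station import telemetry, cams, finder
import cv2
o=telemetry.get_obs(); print({k:o[k] for k in('time_s','ee_pos','eef_rot','force','grip_width')})
for c in('top','scene'):
    im,d=cams.camera(c); cv2.imwrite(f'pics/{c}0.png',im[:,:,::-1])
    for n in ('bed','block','lever_knob','release_pin','jaw_face','mallet','colour_jar','wedge','colour_dish'):
        print(c,n,[(([round(float(v),3) for v in r['point']]),round(r['confidence'],2)) for r in finder.find_in(n,c)[:3]])
E
```

```text
pics
{'time_s': 0.0, 'ee_pos': array([0.13490331, 0.5331677 , 0.40408409]), 'eef_rot': array([-3.14043074e+00, -6.48732718e-05,  2.89382825e+00]), 'force': array([-0.24861078,  0.67434557, -0.72710508]), 'grip_width': 0.09400519757191908}
top bed [([0.542, 0.017, 0.02], 0.96)]
top block [([0.803, 0.004, 0.016], 0.8), ([0.519, 0.147, 0.039], 0.72), ([0.255, 0.234, 0.012], 0.61)]
top lever_knob [([0.541, -0.069, 0.056], 0.94), ([0.625, -0.03, 0.051], 0.52)]
top release_pin [([0.623, -0.034, 0.051], 0.45)]
top jaw_face []
top mallet [([0.579, 0.457, 0.056], 0.84)]
top colour_jar [([0.393, -0.454, 0.073], 0.94)]
top wedge []
top colour_dish [([0.361, 0.45, 0.018], 0.93), ([0.541, 0.018, 0.025], 0.58)]
scene bed [([0.589, 0.014, 0.024], 0.98), ([0.598, 0.464, 0.046], 0.28)]
scene block [([0.533, 0.149, 0.046], 0.97), ([0.808, 0.006, 0.012], 0.93), ([0.263, 0.234, 0.016], 0.75)]
scene lever_knob [([0.559, -0.075, 0.052], 0.71), ([0.594, 0.014, 0.02], 0.5)]
scene release_pin [([0.62, -0.028, 0.052], 0.48)]
scene jaw_face [([0.541, 0.042, 0.04], 0.56)]
scene mallet [([0.598, 0.462, 0.047], 0.96), ([0.555, -0.08, 0.052], 0.19)]
scene colour_jar [([0.411, -0.462, 0.051], 0.61)]
scene wedge [([0.564, -0.446, 0.013], 0.66)]
scene colour_dish [([0.346, 0.453, 0.017], 0.96)]
```

View pics/top0.png

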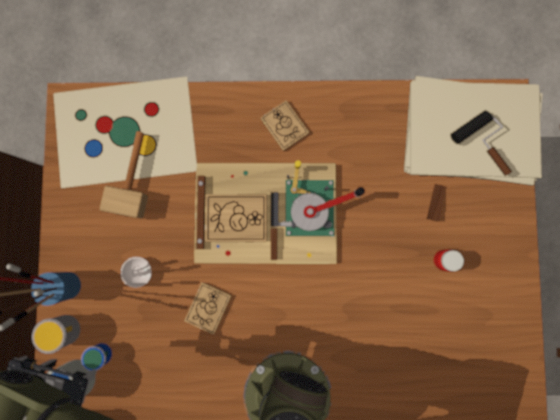

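View pics/scene0.png

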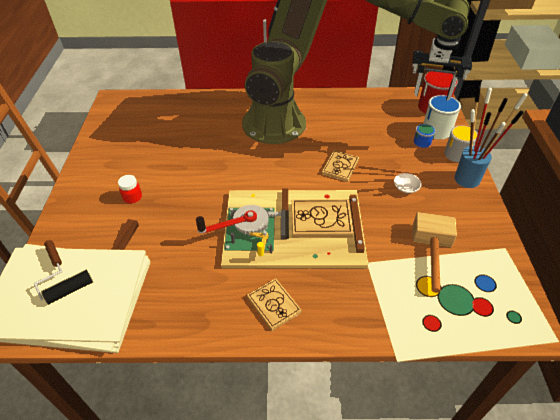

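Top view: the bed is at the middle (195-337, 163-264) with its fence on the left, so bed +y is close to world +y. The knob is at (360,191) and the yellow pin at (298,164).

There are three block look-alikes: the one in the bed at (237,217), one at (285,125) and one at (208,307). The one in the bed is the largest and lies between jaw and fence, so it is the block meant. It won't be grasped. Next I measure the bed, knob and pin, and make the confirming crop.

```bash
cat > h.py <<'E'
import numpy as np, cv2
from station import telemetry, cams, finder
def cloud(c):
    im,d=cams.camera(c); I=cams.camera_info(c); K=np.array(I['camera_matrix'])
    v,u=np.indices(d.shape); P=np.stack([(u-K[0,2])/K[0,0]*d,(v-K[1,2])/K[1,1]*d,d],-1)
    return im,d,(P-np.array(I['t']))@np.array(I['R'])
def proj(c,X):
    I=cams.camera_info(c); p=(np.array(I['R'])@np.array(X).T).T+I['t']; q=(np.array(I['camera_matrix'])@p.T).T
    return q[:,:2]/q[:,2:]
E
python3 - <<'E'
from h import *
for c in('top','scene'):
    im,d,W=cloud(c); hsv=cv2.cvtColor(im,cv2.COLOR_RGB2HSV).astype(int)
    ok=(d>0)&(W[...,0]>.38)&(W[...,0]<.72)&(W[...,1]>-.25)&(W[...,1]<.28)
    m=ok&(W[...,2]>.014)&(W[...,2]<.12)
    n,l,s,_=cv2.connectedComponentsWithStats(m.astype('uint8')); k=1+s[1:,4].argmax()
    Q=W[(l==k)&(W[...,2]<.03)]; r=cv2.minAreaRect(Q[:,:2].astype('float32')); print(c,'bed rect',r)
    red=ok&(W[...,2]>.05)&(W[...,2]<.08)&((hsv[...,0]<8)|(hsv[...,0]>172))&(hsv[...,1]>170)
    R=W[red]; print('red',len(R),R.mean(0)); 
    if len(R)>5:
        vx=cv2.fitLine(R[:,:2].astype('float32'),cv2.DIST_HUBER,0,.001,.001).ravel(); print('line',vx,np.degrees(np.arctan2(vx[1],vx[0])))
    b=ok&(W[...,2]>.085)&(W[...,2]<.125); B=W[b]; print('high',len(B)); 
    n,l,s,_=cv2.connectedComponentsWithStats(b.astype('uint8'))
    for i in range(1,n):
        q=W[l==i]; print(s[i],q.mean(0),q[:,2].max(), im[l==i].mean(0))
    y=ok&(W[...,2]>.045)&(hsv[...,0]>20)&(hsv[...,0]<33)&(hsv[...,1]>190); q=W[y]; print('yel',len(q),q.mean(0),q.min(0),q.max(0))
im,d=cams.camera('top'); cv2.imwrite('pics/crop.png',cv2.resize(im[100:340,180:400][:, :, ::-1],None,fx=2.5,fy=2.5,interpolation=cv2.INTER_CUBIC))
E
```

```text
top bed rect ((0.5337628722190857, 0.06259295344352722), (0.4206375181674957, 0.2978346049785614), 89.67571258544922)
red 245 [ 0.55912065 -0.13407981  0.06226865]
line [ 0.36676982 -0.93031174  0.55912066 -0.1340798 ] -68.48345
high 104
[295 161   6   7  34] [ 0.66743253 -0.03355855  0.09432983] 0.10014841509217215 [190.32352941 160.94117647  55.64705882]
[355 187  10   9  70] [ 0.58622505 -0.20526621  0.10740646] 0.11461435827524669 [53.38571429 39.42857143 34.08571429]
yel 3 [ 0.66136682 -0.03314233  0.09617179] [ 0.66062057 -0.03508153  0.09449968] [ 0.66276719 -0.03211913  0.09891875]
scene bed rect ((0.5354697704315186, 0.06409698724746704), (0.42092791199684143, 0.30745840072631836), 89.58467864990234)
red 307 [ 0.5586642  -0.1192972   0.06113146]
line [ 0.34072566 -0.9401628   0.55961895 -0.11873456] -70.0789
high 121
[196 216   9  12  82] [ 0.59272875 -0.20468531  0.10341159] 0.113292178869887 [51.07317073 33.08536585 22.80487805]
[257 242   7   7  39] [ 0.67126769 -0.0322071   0.093239  ] 0.09853953817762309 [237.12820513 209.46153846   2.35897436]
yel 130 [ 0.65200594 -0.03069316  0.06949953] [ 0.59151654 -0.05583866  0.04608284] [ 0.6792922  -0.01454918  0.09853954]
```

View pics/crop.png

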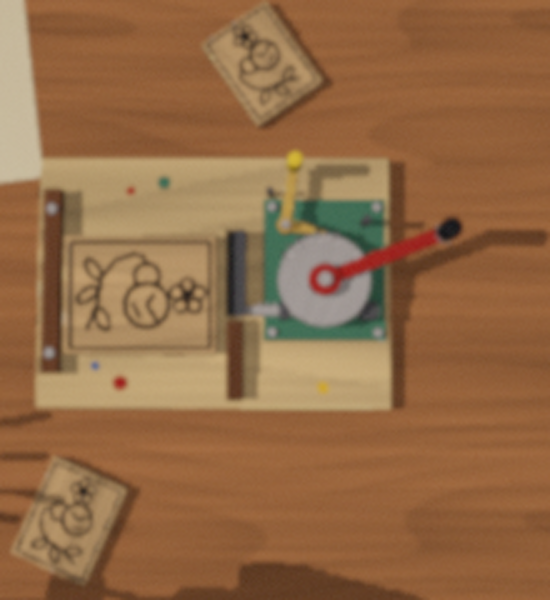

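The crop confirms it: the large slab in the bed between jaw and fence, centred at (140,295), is the block, and the other two are smaller tiles. The lever sits at about -68°, which is click 2. Next I go above the pin.

```bash
cat >> h.py <<'E'
def go(p,yaw):
    o=telemetry.get_obs(); y0=o['eef_rot'][2]; d=np.array(p)-o['ee_pos']
    from scipy.spatial.transform import Rotation as S
    R=S.from_euler('xyz',o['eef_rot']).as_matrix()
    sp=-((yaw-y0+np.pi)%(2*np.pi)-np.pi)
    print('slide',np.round(R.T@d,4),'spin',round(sp,3),'| t',o['time_s'],'pos',o['ee_pos'].round(4),'yaw',round(y0,4),'F',np.round(o['force'],1))
E
python3 -c "
from h import *
go([.67,-.05,.38],np.pi)"
```

```text
slide [-0.6618 -0.4341  0.0247] spin -0.248 | t 1.15 pos [0.1349 0.5332 0.4047] yaw 2.8938 F [0.3 1.  0.3]
```

Emit:
jog_arm(
  rows=[
    {"gripper": 0.094, "slide": [-0.662, -0.434, 0.025], "spin": -0.248},
    {"gripper": 0.094, "slide": [-0.662, -0.434, 0.025], "spin": -0.248},
    {"gripper": 0.094, "slide": [-0.662, -0.434, 0.025], "spin": -0.248},
    {"gripper": 0.094, "slide": [-0.662, -0.434, 0.025], "spin": -0.248},
    {"gripper": 0.094, "slide": [-0.662, -0.434, 0.025], "spin": -0.248},
    {"gripper": 0.094, "slide": [-0.662, -0.434, 0.025], "spin": -0.248},
    {"gripper": 0.094, "slide": [-0.662, -0.434, 0.025], "spin": -0.248},
    {"gripper": 0.094, "slide": [-0.662, -0.434, 0.025], "spin": -0.248},
  ],
)

```text
time_s: 1.95
ee_pos: [0.4044, 0.239, 0.3924]
eef_rot: [3.141, 0.001, -3.141]
force: [0.5, 0.2, -0.1]
grip_width: 0.0938
grip_force: 0.0
```

```bash
python3 -c "
from h import *
go([.67,-.05,.38],np.pi)"
```

```text
slide [-0.2655 -0.289   0.0124] spin 0.0 | t 1.95 pos [0.4044 0.239  0.3924] yaw -3.1414 F [ 0.5  0.2 -0.1]
```

Emit:
jog_arm(
  rows=[
    {"gripper": 0.094, "slide": [-0.265, -0.289, 0.012], "spin": 0},
    {"gripper": 0.094, "slide": [-0.265, -0.289, 0.012], "spin": 0},
    {"gripper": 0.094, "slide": [-0.265, -0.289, 0.012], "spin": 0},
    {"gripper": 0.094, "slide": [-0.265, -0.289, 0.012], "spin": 0},
    {"gripper": 0.094, "slide": [-0.265, -0.289, 0.012], "spin": 0},
    {"gripper": 0.094, "slide": [-0.265, -0.289, 0.012], "spin": 0},
    {"gripper": 0.094, "slide": [-0.265, -0.289, 0.012], "spin": 0},
    {"gripper": 0.094, "slide": [-0.265, -0.289, 0.012], "spin": 0},
  ],
)

```text
time_s: 2.75
ee_pos: [0.6697, -0.0504, 0.3798]
eef_rot: [-3.142, -0.0, 3.141]
force: [-0.4, 0.3, 0.0]
grip_width: 0.094
grip_force: 0.0
```

```bash
cat >> h.py <<'E'
def wcloud():
    from scipy.spatial.transform import Rotation as S
    o=telemetry.get_obs(); im,d=cams.camera('wrist'); I=cams.camera_info('wrist'); K=np.array(I['camera_matrix'])
    v,u=np.indices(d.shape); P=np.stack([(u-K[0,2])/K[0,0]*d,(v-K[1,2])/K[1,1]*d,d],-1)
    T=np.array(I['tool_from_camera']); P=P@T[:3,:3].T+T[:3,3]
    return im,d,P@S.from_euler('xyz',o['eef_rot']).as_matrix().T+o['ee_pos']
E
python3 - <<'E'
from h import *
im,d,W=wcloud(); cv2.imwrite('pics/w1.png',im[:,:,::-1])
hsv=cv2.cvtColor(im,cv2.COLOR_RGB2HSV).astype(int)
go([.67,-.05,.38],np.pi)
for lo,hi in((.085,.12),(.045,.055)):
    b=(d>0)&(W[...,2]>lo)&(W[...,2]<hi)
    n,l,s,_=cv2.connectedComponentsWithStats(b.astype('uint8'))
    for i in range(1,n):
        if s[i,4]>60: q=W[l==i]; print(s[i],q.mean(0).round(4),q.min(0).round(4),q.max(0).round(4),im[l==i].mean(0).round())
E
```

```text
slide [ 0.0019  0.0045 -0.0016] spin -0.004 | t 2.8 pos [ 0.6719 -0.0545  0.3784] yaw 3.138 F [ 3.9 -3.7  0.2]
[  72  110   45   30 1080] [ 0.5881 -0.2019  0.1041] [ 0.5763 -0.217   0.085 ] [ 0.6001 -0.1931  0.1109] [29. 26. 26.]
[290 205  20  20 301] [ 0.6677 -0.0322  0.0931] [ 0.6598 -0.0407  0.0854] [ 0.6774 -0.0231  0.0954] [227. 200.  66.]
[  206     0   114   201 10239] [ 0.5415 -0.0593  0.0515] [ 0.4817 -0.1195  0.0452] [ 0.6639 -0.0119  0.055 ] [189. 177. 161.]
[320 173   9   9  61] [ 0.6399 -0.0045  0.0519] [ 0.6364 -0.0083  0.046 ] [ 6.44e-01 -4.00e-04  5.40e-02] [77. 75. 73.]
```

View pics/w1.png

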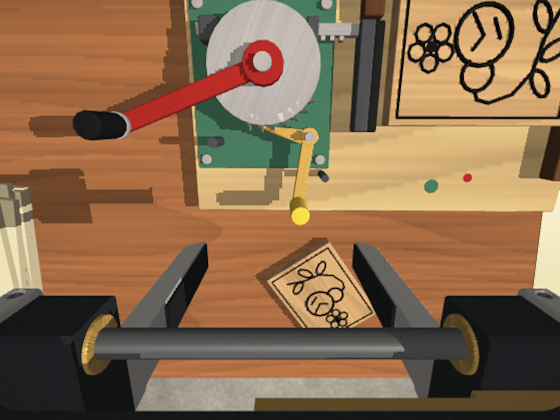

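The wrist view shows the pin top at (300,215), which is world (0.668,-0.032,0.095), and the knob at (100,125), which is (0.588,-0.203,0.11). Both heights match those given. Next I lower astride the pin.

Emit:
jog_arm(
  rows=[
    {"gripper": 0.045, "slide": [0.002, 0.018, 0.02], "spin": 0},
    {"gripper": 0.045, "slide": [0.002, 0.018, 0.05], "spin": 0},
    {"gripper": 0.045, "slide": [0.002, 0.018, 0.06], "spin": 0},
    {"gripper": 0.045, "slide": [0.002, 0.018, 0.06], "spin": 0},
    {"gripper": 0.045, "slide": [0.002, 0.018, 0.08], "spin": 0},
    {"gripper": 0.045, "slide": [0.002, 0.018, 0.1], "spin": 0},
    {"gripper": 0.045, "slide": [0.002, 0.018, 0.12], "spin": 0},
    {"gripper": 0.045, "slide": [0.002, 0.018, 0.12], "spin": 0},
  ],
)

```text
time_s: 3.6
ee_pos: [0.6664, -0.0303, 0.2591]
eef_rot: [3.141, -0.002, -3.142]
force: [0.2, -0.0, -0.6]
grip_width: 0.0453
grip_force: 0.0
```

```bash
python3 -c "
from h import *
go([.668,-.032,.26],np.pi)"
```

```text
slide [-0.0016 -0.0017 -0.0009] spin 0.0 | t 3.6 pos [ 0.6664 -0.0303  0.2591] yaw -3.1416 F [ 0.2 -0.  -0.6]
```

Emit:
jog_arm(
  rows=[
    {"gripper": 0.045, "slide": [-0.001, 0.005, 0], "spin": 0},
    {"gripper": 0.045, "slide": [-0.001, 0.01, 0], "spin": 0},
    {"gripper": 0.045, "slide": [-0.001, 0.014, 0], "spin": 0},
    {"gripper": 0.045, "slide": [-0.001, 0.018, 0], "spin": 0},
    {"gripper": 0.045, "slide": [-0.001, 0.022, 0], "spin": 0},
    {"gripper": 0.045, "slide": [-0.001, 0.026, 0], "spin": 0},
    {"gripper": 0.045, "slide": [-0.001, 0.026, 0], "spin": 0},
  ],
)

```text
time_s: 4.3
ee_pos: [0.6681, -0.0044, 0.2622]
eef_rot: [-3.14, 0.005, -3.141]
force: [5.6, -8.4, 0.9]
grip_width: 0.045
grip_force: 4.2
```

Emit:
jog_arm(
  rows=[
    {"gripper": 0.045, "slide": [0, 0.003, 0], "spin": 0},
    {"gripper": 0.045, "slide": [0, 0.005, 0], "spin": 0},
    {"gripper": 0.045, "slide": [0, 0.005, 0], "spin": 0},
  ],
)

```text
time_s: 4.6
ee_pos: [0.6681, 0.0004, 0.2622]
eef_rot: [-3.14, 0.005, -3.141]
force: [5.6, -7.8, 1.0]
grip_width: 0.0452
grip_force: 4.2
```

Emit:
jog_arm(
  rows=[
    {"gripper": 0.045, "slide": [0, 0.002, 0], "spin": 0},
    {"gripper": 0.045, "slide": [0, 0.004, 0], "spin": 0},
    {"gripper": 0.045, "slide": [0, 0.004, 0], "spin": 0},
  ],
)

```text
time_s: 4.9
ee_pos: [0.6681, 0.0044, 0.2622]
eef_rot: [-3.14, 0.005, -3.141]
force: [6.1, -8.0, 1.5]
grip_width: 0.045
grip_force: 4.2
```

Emit:
jog_arm(
  rows=[
    {"gripper": 0.045, "slide": [0, 0.002, 0], "spin": 0},
    {"gripper": 0.045, "slide": [0, 0.002, 0], "spin": 0},
  ],
)

```text
time_s: 5.1
ee_pos: [0.6681, 0.0063, 0.2621]
eef_rot: [-3.14, 0.005, -3.141]
force: [5.7, -8.8, 1.5]
grip_width: 0.0453
grip_force: 4.2
```

Emit:
jog_arm(
  rows=[
    {"gripper": 0.045, "slide": [0, 0.002, 0], "spin": 0},
    {"gripper": 0.045, "slide": [0, 0.002, 0], "spin": 0},
  ],
)

```text
time_s: 5.3
ee_pos: [0.6681, 0.0075, 0.2621]
eef_rot: [-3.138, 0.004, 3.141]
force: [5.6, -12.9, 0.6]
grip_width: 0.0451
grip_force: 7.1
```

Force is rising past the spring load, so the stop is reached. I nudge slightly further and dwell while the lever springs home.

Emit:
jog_arm(
  rows=[
    {"gripper": 0.045, "slide": [0, 0.002, 0], "spin": 0},
    {"gripper": 0.045, "slide": [0, 0.002, 0], "spin": 0},
    {"gripper": 0.045, "slide": [0, 0.002, 0], "spin": 0},
    {"gripper": 0.045, "slide": [0, 0.002, 0], "spin": 0},
    {"gripper": 0.045, "slide": [0, 0.002, 0], "spin": 0},
    {"gripper": 0.045, "slide": [0, 0.002, 0], "spin": 0},
    {"gripper": 0.045, "slide": [0, 0.002, 0], "spin": 0},
    {"gripper": 0.045, "slide": [0, 0.002, 0], "spin": 0},
  ],
)

```text
time_s: 6.1
ee_pos: [0.6681, 0.0082, 0.262]
eef_rot: [-3.136, 0.004, 3.141]
force: [5.2, -24.2, 1.5]
grip_width: 0.0451
grip_force: 11.7
```

```bash
cat >> h.py <<'E'
def high(W,d,im):
    b=(d>0)&(W[...,2]>.085)&(W[...,2]<.115)&(W[...,0]>.4)&(W[...,0]<.7)&(abs(W[...,1])<.26)
    n,l,s,_=cv2.connectedComponentsWithStats(b.astype('uint8'))
    for i in range(1,n):
        if s[i,4]>15: q=W[l==i]; t=q[q[:,2]>q[:,2].max()-.008]; print(s[i],t.mean(0).round(4),q.min(0).round(4),q.max(0).round(4),im[l==i].mean(0).round())
E
python3 - <<'E'
from h import *
im,d,W=wcloud(); cv2.imwrite('pics/w2.png',im[:,:,::-1]); high(W,d,im)
E
```

```text
[ 205  256   65   56 1760] [ 0.6618 -0.0194  0.1112] [ 0.6582 -0.0275  0.085 ] [0.6771 0.0017 0.115 ] [118. 102.  55.]
[319 256  35  59 907] [0.6619 0.0344 0.1111] [0.6582 0.0299 0.0851] [0.677  0.0424 0.115 ] [72. 70. 67.]
```

View pics/w2.png

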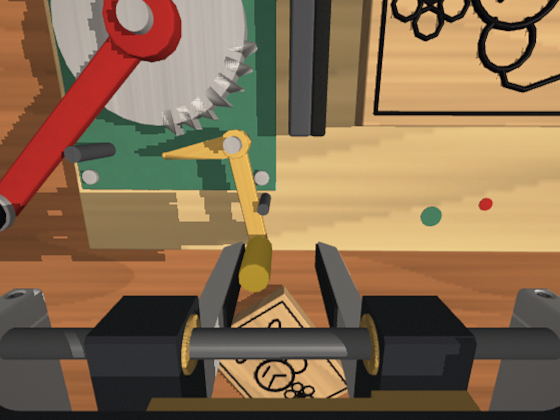

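The wrist view shows the release arm against its stop post (263,203), the pawl clear of the teeth, and the red lever against its home post (90,153). Now I let the release go back.

Emit:
jog_arm(
  rows=[
    {"gripper": 0.045, "slide": [0, -0.008, 0], "spin": 0},
    {"gripper": 0.045, "slide": [0, -0.015, 0], "spin": 0},
    {"gripper": 0.045, "slide": [0, -0.022, 0], "spin": 0},
    {"gripper": 0.045, "slide": [0, -0.03, 0], "spin": 0},
    {"gripper": 0.045, "slide": [0, -0.036, 0], "spin": 0},
    {"gripper": 0.045, "slide": [0, -0.04, 0], "spin": 0},
    {"gripper": 0.045, "slide": [0, -0.04, 0], "spin": 0},
  ],
)

```text
time_s: 6.85
ee_pos: [0.6676, -0.0293, 0.2604]
eef_rot: [3.142, 0.0, -3.142]
force: [0.6, 0.3, 0.9]
grip_width: 0.0451
grip_force: 0.0
```

Emit:
jog_arm(
  rows=[
    {"gripper": 0.08, "slide": [0, 0, -0.04], "spin": 0},
    {"gripper": 0.08, "slide": [0, 0, -0.08], "spin": 0},
    {"gripper": 0.08, "slide": [0, -0.04, -0.12], "spin": 0},
    {"gripper": 0.08, "slide": [0, -0.07, -0.12], "spin": 0},
    {"gripper": 0.08, "slide": [0, -0.07, -0.12], "spin": 0},
    {"gripper": 0.08, "slide": [0, -0.07, -0.12], "spin": 0},
  ],
)

```text
time_s: 7.45
ee_pos: [0.6675, -0.0991, 0.3798]
eef_rot: [3.141, -0.0, 3.141]
force: [-0.6, -0.2, 0.2]
grip_width: 0.0801
grip_force: 0.0
```

```bash
python3 - <<'E'
from h import *
im,d,W=wcloud(); cv2.imwrite('pics/w3.png',im[:,:,::-1]); high(W,d,im)
im,d,W=cloud('scene'); high(W,d,im)
go([.64,-.173,.38],2.356)
E
```

```text
[180 173  33  31 750] [ 0.6387 -0.1717  0.1083] [ 0.6276 -0.1838  0.085 ] [ 0.6514 -0.1606  0.1109] [34. 31. 30.]
[341 207  21  20 315] [ 0.6678 -0.0328  0.0932] [ 0.6597 -0.0411  0.0851] [ 0.677  -0.0233  0.0955] [224. 201.  67.]
[205 230  10  12  86] [ 0.6405 -0.1721  0.11  ] [ 0.6311 -0.1835  0.0857] [ 0.6529 -0.1606  0.1149] [47. 32. 23.]
[257 242   7   8  40] [ 0.6711 -0.0322  0.0946] [ 0.6607 -0.0402  0.085 ] [ 0.6801 -0.0234  0.0992] [236. 207.   2.]
slide [ 0.0277 -0.0749 -0.0006] spin 0.787 | t 7.55 pos [ 0.6676 -0.098   0.3794] yaw -3.1404 F [-0.2  0.4 -0.2]
```

View pics/w3.png

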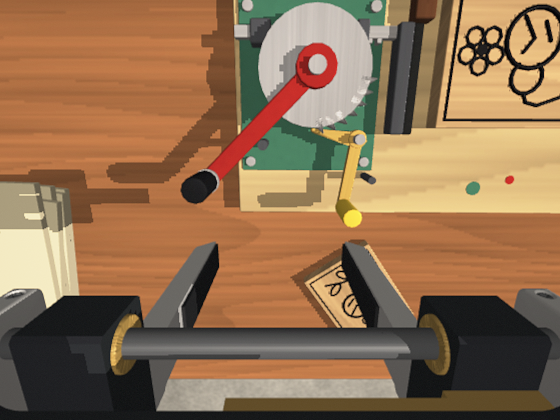

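Release is back down, and the lever is home with its knob top at (200,187), which is world (0.639,-0.172). Next I turn to radial and go above the knob.

Emit:
jog_arm(
  rows=[
    {"gripper": 0.07, "slide": [0.028, -0.074, 0], "spin": 0.787},
    {"gripper": 0.07, "slide": [0.028, -0.074, 0], "spin": 0.787},
    {"gripper": 0.07, "slide": [0.028, -0.074, 0], "spin": 0.787},
    {"gripper": 0.07, "slide": [0.028, -0.074, 0], "spin": 0.787},
    {"gripper": 0.07, "slide": [0.028, -0.074, 0], "spin": 0.787},
    {"gripper": 0.07, "slide": [0.028, -0.074, 0], "spin": 0.787},
    {"gripper": 0.07, "slide": [0.028, -0.074, 0], "spin": 0.787},
  ],
)

```text
time_s: 8.25
ee_pos: [0.6398, -0.1719, 0.3796]
eef_rot: [-3.141, -0.001, 2.356]
force: [0.3, 0.6, -0.4]
grip_width: 0.0698
grip_force: 0.0
```

```bash
python3 - <<'E'
from h import *
im,d,W=wcloud(); high(W,d,im)
hsv=cv2.cvtColor(im,cv2.COLOR_RGB2HSV).astype(int)
red=(W[...,2]>.05)&(W[...,2]<.09)&((hsv[...,0]<8)|(hsv[...,0]>172))&(hsv[...,1]>170)&(d>0)&(np.hypot(W[...,0]-.534,W[...,1]+.067)<.03)
q=W[red]; c,r=cv2.minEnclosingCircle(q[:,:2].astype('float32')); print(len(q),c,r,q.mean(0))
go([.6395,-.172,.268],2.356)
E
```

```text
[406 118  24  21 408] [ 0.6677 -0.0324  0.0934] [ 0.6595 -0.0408  0.0852] [ 0.677  -0.0235  0.0961] [220. 197.  66.]
[266 203  27  31 671] [ 0.6386 -0.1715  0.1083] [ 0.6276 -0.1837  0.0853] [ 0.6513 -0.1603  0.111 ] [32. 29. 29.]
1413 (0.5381833910942078, -0.0711803212761879) 0.024314600974321365 [ 0.53833307 -0.06951647  0.06372213]
slide [ 2.000e-04 -1.000e-04  1.117e-01] spin 0.001 | t 8.3 pos [ 0.6398 -0.1721  0.3797] yaw 2.3573 F [-0.4 -0.3  0.4]
```

Emit:
jog_arm(
  rows=[
    {"gripper": 0.07, "slide": [0, 0, 0.04], "spin": 0},
    {"gripper": 0.07, "slide": [0, 0, 0.08], "spin": 0},
    {"gripper": 0.07, "slide": [0, 0, 0.1], "spin": 0},
    {"gripper": 0.07, "slide": [0, 0, 0.111], "spin": 0},
    {"gripper": 0.07, "slide": [0, 0, 0.111], "spin": 0},
  ],
)

```text
time_s: 8.8
ee_pos: [0.6396, -0.1728, 0.268]
eef_rot: [-3.141, -0.002, 2.356]
force: [-0.0, -1.1, 0.4]
grip_width: 0.0699
grip_force: 0.0
```

Emit:
jog_arm(
  rows=[
    {"gripper": 0.02, "slide": [0, 0, 0], "spin": 0},
    {"gripper": 0.0, "slide": [0, 0, 0], "spin": 0},
    {"gripper": 0.0, "slide": [0, 0, 0], "spin": 0},
    {"gripper": 0.0, "slide": [0, 0, 0], "spin": 0},
    {"gripper": 0.0, "slide": [0, 0, 0], "spin": 0},
    {"gripper": 0.0, "slide": [0, 0, 0], "spin": 0},
  ],
  squeeze=25,
)

```text
time_s: 9.4
ee_pos: [0.6395, -0.1732, 0.2693]
eef_rot: [3.142, 0.0, 2.355]
force: [0.2, 0.3, 0.1]
grip_width: 0.0256
grip_force: 0.0
```

```bash
cat >> h.py <<'E'
C=np.array([.5335,-.0665])
def st(deg,r=.15):
    "pose for lever angle deg (drawn)"
    o=telemetry.get_obs(); v=o['ee_pos'][:2]-C
    print('r',np.hypot(*v).round(4),'drawn',(-45.3-np.degrees(np.arctan2(v[1],v[0]))).round(2),'opening',o['grip_width'],'gf',o['grip_force'])
    a=np.radians(-45.3-deg); go([*(C+r*np.array([np.cos(a),np.sin(a)])),o['ee_pos'][2]],a+np.pi)
    t=np.array([np.sin(a),-np.cos(a)]); print('pull',-o['force'][:2]@t)
E
python3 -c "
from h import *
st(0);st(4);st(8);st(12)"
```

```text
r 0.1504 drawn -0.12 opening 0.02556071958263378 gf 0.0
slide [ 0.0004 -0.0003 -0.    ] spin 0.004 | t 9.4 pos [ 0.6395 -0.1732  0.2693] yaw 2.3548 F [0.2 0.3 0.1]
pull 0.3236530947221156
r 0.1504 drawn -0.12 opening 0.02556071958263378 gf 0.0
slide [ 0.0008 -0.0108 -0.    ] spin 0.074 | t 9.4 pos [ 0.6395 -0.1732  0.2693] yaw 2.3548 F [0.2 0.3 0.1]
pull 0.3191462030324403
r 0.1504 drawn -0.12 opening 0.02556071958263378 gf 0.0
slide [ 0.002  -0.0212 -0.    ] spin 0.143 | t 9.4 pos [ 0.6395 -0.1732  0.2693] yaw 2.3548 F [0.2 0.3 0.1]
pull 0.31308446312205507
r 0.1504 drawn -0.12 opening 0.02556071958263378 gf 0.0
slide [ 0.0038 -0.0315 -0.    ] spin 0.213 | t 9.4 pos [ 0.6395 -0.1732  0.2693] yaw 2.3548 F [0.2 0.3 0.1]
pull 0.3054974071784794
```

Emit:
jog_arm(
  rows=[
    {"gripper": 0.0, "slide": [0, 0, 0], "spin": 0},
    {"gripper": 0.0, "slide": [0, 0, 0], "spin": 0},
    {"gripper": 0.0, "slide": [0, 0, 0], "spin": 0},
    {"gripper": 0.0, "slide": [0, 0, 0], "spin": 0},
  ],
  squeeze=30,
)

```text
time_s: 9.8
ee_pos: [0.6396, -0.1731, 0.2692]
eef_rot: [3.141, 0.0, 2.355]
force: [1.6, -0.1, 0.8]
grip_width: 0.0233
grip_force: 30.0
```

Emit:
jog_arm(
  rows=[
    {"gripper": 0.0, "slide": [0, -0.005, 0], "spin": 0.035},
    {"gripper": 0.0, "slide": [0, -0.01, 0], "spin": 0.07},
    {"gripper": 0.0, "slide": [0.001, -0.016, 0], "spin": 0.105},
    {"gripper": 0.0, "slide": [0.0015, -0.021, 0], "spin": 0.14},
    {"gripper": 0.0, "slide": [0.0015, -0.021, 0], "spin": 0.14},
  ],
)

```text
time_s: 10.3
ee_pos: [0.6237, -0.1865, 0.2693]
eef_rot: [3.139, 0.0, 2.212]
force: [8.1, 5.7, -1.0]
grip_width: 0.024
grip_force: 30.0
```

```bash
python3 -c "
from h import *
st(8);st(16)"
```

```text
r 0.1501 drawn 7.8 opening 0.024019460123257494 gf 30.002151131629944
slide [ 0.0001 -0.0005 -0.    ] spin 0.001 | t 10.3 pos [ 0.6237 -0.1865  0.2693] yaw 2.212 F [ 8.1  5.7 -1. ]
pull 9.906698879219554
r 0.1501 drawn 7.8 opening 0.024019460123257494 gf 30.002151131629944
slide [ 0.0016 -0.0214 -0.0001] spin 0.14 | t 10.3 pos [ 0.6237 -0.1865  0.2693] yaw 2.212 F [ 8.1  5.7 -1. ]
pull 9.848793123480402
```

Grip holds and the radius is right. I keep drawing and watch the clicks.

Emit:
jog_arm(
  rows=[
    {"gripper": 0.0, "slide": [0, -0.005, 0], "spin": 0.035},
    {"gripper": 0.0, "slide": [0, -0.01, 0], "spin": 0.07},
    {"gripper": 0.0, "slide": [0.001, -0.016, 0], "spin": 0.105},
    {"gripper": 0.0, "slide": [0.0015, -0.021, 0], "spin": 0.14},
    {"gripper": 0.0, "slide": [0.0015, -0.021, 0], "spin": 0.14},
  ],
)

```text
time_s: 10.8
ee_pos: [0.6054, -0.1984, 0.2692]
eef_rot: [3.141, -0.001, 2.071]
force: [1.5, 5.5, 2.1]
grip_width: 0.0234
grip_force: 30.0
```

Emit:
jog_arm(
  rows=[
    {"gripper": 0.0, "slide": [0, -0.005, 0], "spin": 0.035},
    {"gripper": 0.0, "slide": [0, -0.01, 0], "spin": 0.07},
    {"gripper": 0.0, "slide": [0.001, -0.016, 0], "spin": 0.105},
    {"gripper": 0.0, "slide": [0.0015, -0.021, 0], "spin": 0.14},
    {"gripper": 0.0, "slide": [0.0015, -0.021, 0], "spin": 0.14},
  ],
)

```text
time_s: 11.3
ee_pos: [0.5861, -0.2073, 0.2691]
eef_rot: [-3.141, -0.001, 1.931]
force: [-0.4, 6.2, 2.4]
grip_width: 0.0234
grip_force: 30.0
```

```bash
python3 -c "
from h import *
st(24);st(32)"
```

```text
r 0.1503 drawn 24.22 opening 0.0233608746033232 gf 30.00070184469223
slide [0.0003 0.0006 0.    ] spin -0.001 | t 11.3 pos [ 0.5861 -0.2073  0.2691] yaw 1.9313 F [-0.4  6.2  2.4]
pull 1.825914385236453
r 0.1503 drawn 24.22 opening 0.0233608746033232 gf 30.00070184469223
slide [ 0.0018 -0.0203  0.    ] spin 0.139 | t 11.3 pos [ 0.5861 -0.2073  0.2691] yaw 1.9313 F [-0.4  6.2  2.4]
pull 0.9861635235936679
```

Emit:
jog_arm(
  rows=[
    {"gripper": 0.0, "slide": [0, -0.005, 0], "spin": 0.035},
    {"gripper": 0.0, "slide": [0, -0.01, 0], "spin": 0.07},
    {"gripper": 0.0, "slide": [0.001, -0.016, 0], "spin": 0.105},
    {"gripper": 0.0, "slide": [0.0018, -0.021, 0], "spin": 0.14},
    {"gripper": 0.0, "slide": [0.0018, -0.021, 0], "spin": 0.14},
  ],
)

```text
time_s: 11.8
ee_pos: [0.5665, -0.2127, 0.2693]
eef_rot: [3.139, 0.0, 1.792]
force: [5.9, 5.5, -0.6]
grip_width: 0.0237
grip_force: 30.0
```

Emit:
jog_arm(
  rows=[
    {"gripper": 0.0, "slide": [0, -0.005, 0], "spin": 0.035},
    {"gripper": 0.0, "slide": [0, -0.01, 0], "spin": 0.07},
    {"gripper": 0.0, "slide": [0.001, -0.016, 0], "spin": 0.105},
    {"gripper": 0.0, "slide": [0.0018, -0.021, 0], "spin": 0.14},
    {"gripper": 0.0, "slide": [0.0018, -0.021, 0], "spin": 0.14},
  ],
)

```text
time_s: 12.3
ee_pos: [0.5452, -0.2159, 0.2692]
eef_rot: [3.141, -0.0, 1.651]
force: [4.0, 5.6, -0.7]
grip_width: 0.0236
grip_force: 30.0
```

```bash
python3 -c "
from h import *
st(40);st(48)"
```

```text
r 0.1498 drawn 40.21 opening 0.02363171242059538 gf 30.000429153442383
slide [-0.0002  0.0006  0.    ] spin -0.001 | t 12.3 pos [ 0.5452 -0.2159  0.2692] yaw 1.6515 F [ 4.   5.6 -0.7]
pull 4.467426392887858
r 0.1498 drawn 40.21 opening 0.02363171242059538 gf 30.000429153442383
slide [ 0.0013 -0.0203 -0.    ] spin 0.138 | t 12.3 pos [ 0.5452 -0.2159  0.2692] yaw 1.6515 F [ 4.   5.6 -0.7]
pull 3.6860962192942495
```

Emit:
jog_arm(
  rows=[
    {"gripper": 0.0, "slide": [0, -0.005, 0], "spin": 0.035},
    {"gripper": 0.0, "slide": [0, -0.01, 0], "spin": 0.07},
    {"gripper": 0.0, "slide": [0.001, -0.015, 0], "spin": 0.105},
    {"gripper": 0.0, "slide": [0.001, -0.015, 0], "spin": 0.105},
  ],
)

```text
time_s: 12.7
ee_pos: [0.5299, -0.2163, 0.2691]
eef_rot: [-3.14, -0.0, 1.547]
force: [-7.6, 2.4, 4.1]
grip_width: 0.0232
grip_force: 30.0
```

Emit:
jog_arm(
  rows=[
    {"gripper": 0.0, "slide": [0, -0.005, 0], "spin": 0.035},
    {"gripper": 0.0, "slide": [0, -0.005, 0], "spin": 0.035},
  ],
)

```text
time_s: 12.9
ee_pos: [0.5253, -0.2161, 0.2692]
eef_rot: [-3.142, -0.001, 1.513]
force: [2.0, 6.2, 0.1]
grip_width: 0.0234
grip_force: 30.0
```

Emit:
jog_arm(
  rows=[
    {"gripper": 0.0, "slide": [0, -0.005, 0], "spin": 0.035},
    {"gripper": 0.0, "slide": [0, -0.005, 0], "spin": 0.035},
  ],
)

```text
time_s: 13.1
ee_pos: [0.5203, -0.2157, 0.2692]
eef_rot: [-3.141, -0.001, 1.478]
force: [1.7, 4.8, 0.2]
grip_width: 0.0235
grip_force: 30.0
```

Emit:
jog_arm(
  rows=[
    {"gripper": 0.0, "slide": [0, -0.005, 0], "spin": 0.035},
    {"gripper": 0.0, "slide": [0.001, -0.01, 0], "spin": 0.07},
    {"gripper": 0.0, "slide": [0.001, -0.01, 0], "spin": 0.07},
  ],
)

```text
time_s: 13.4
ee_pos: [0.5107, -0.2141, 0.2693]
eef_rot: [3.14, 0.001, 1.409]
force: [3.9, 0.7, -1.3]
grip_width: 0.0236
grip_force: 30.0
```

Emit:
jog_arm(
  rows=[
    {"gripper": 0.0, "slide": [0, -0.005, 0], "spin": 0.035},
    {"gripper": 0.0, "slide": [0, -0.005, 0], "spin": 0.035},
  ],
)

```text
time_s: 13.6
ee_pos: [0.5058, -0.2133, 0.2693]
eef_rot: [3.14, 0.0, 1.374]
force: [5.1, 2.0, -0.9]
grip_width: 0.0235
grip_force: 30.0
```

```bash
python3 -c "
from h import *
st(58);st(62)"
```

```text
r 0.1494 drawn 55.38 opening 0.023532738330538615 gf 30.001802444458008
slide [-0.0005 -0.0068 -0.    ] spin 0.035 | t 13.6 pos [ 0.5058 -0.2133  0.2693] yaw 1.3737 F [ 5.1  2.  -0.9]
pull 4.481559714854587
r 0.1494 drawn 55.38 opening 0.023532738330538615 gf 30.001802444458008
slide [ 0.0002 -0.0173 -0.    ] spin 0.105 | t 13.6 pos [ 0.5058 -0.2133  0.2693] yaw 1.3737 F [ 5.1  2.  -0.9]
pull 4.255283806271469
```

Emit:
jog_arm(
  rows=[
    {"gripper": 0.0, "slide": [0, -0.004, 0], "spin": 0.026},
    {"gripper": 0.0, "slide": [0, -0.004, 0], "spin": 0.026},
  ],
)

```text
time_s: 13.8
ee_pos: [0.5018, -0.2125, 0.2693]
eef_rot: [3.141, 0.0, 1.348]
force: [4.4, 2.6, -1.6]
grip_width: 0.0234
grip_force: 30.0
```

Emit:
jog_arm(
  rows=[
    {"gripper": 0.0, "slide": [0, -0.003, 0], "spin": 0.02},
    {"gripper": 0.0, "slide": [0, -0.003, 0], "spin": 0.02},
  ],
)

```text
time_s: 14.0
ee_pos: [0.4988, -0.2118, 0.2691]
eef_rot: [-3.141, 0.0, 1.329]
force: [5.3, 0.7, 2.3]
grip_width: 0.0235
grip_force: 30.0
```

Emit:
jog_arm(
  rows=[
    {"gripper": 0.0, "slide": [0, -0.003, 0], "spin": 0.02},
    {"gripper": 0.0, "slide": [0, -0.003, 0], "spin": 0.02},
  ],
)

```text
time_s: 14.2
ee_pos: [0.4958, -0.211, 0.2692]
eef_rot: [-3.141, 0.0, 1.308]
force: [-1.3, 0.2, 1.5]
grip_width: 0.0236
grip_force: 30.0
```

```bash
python3 -c "
from h import *
st(60);st(62)"
```

```text
r 0.1494 drawn 59.31 opening 0.023559170449440947 gf 30.000442564487457
slide [-0.0006 -0.0018  0.    ] spin 0.004 | t 14.2 pos [ 0.4958 -0.211   0.2692] yaw 1.3081 F [-1.3  0.2  1.5]
pull -1.3256586556022645
r 0.1494 drawn 59.31 opening 0.023559170449440947 gf 30.000442564487457
slide [-0.0005 -0.007   0.    ] spin 0.039 | t 14.2 pos [ 0.4958 -0.211   0.2692] yaw 1.3081 F [-1.3  0.2  1.5]
pull -1.3177533459177388
```

The pull dropped at about 59°, which is the fifth click. I go about 1.5° further and hold.

Emit:
jog_arm(
  rows=[
    {"gripper": 0.0, "slide": [0, -0.002, 0], "spin": 0.013},
    {"gripper": 0.0, "slide": [0, -0.004, 0], "spin": 0.026},
    {"gripper": 0.0, "slide": [0, -0.004, 0], "spin": 0.026},
    {"gripper": 0.0, "slide": [0, -0.004, 0], "spin": 0.026},
    {"gripper": 0.0, "slide": [0, -0.004, 0], "spin": 0.026},
    {"gripper": 0.0, "slide": [0, -0.004, 0], "spin": 0.026},
  ],
)

```text
time_s: 14.8
ee_pos: [0.4923, -0.21, 0.2692]
eef_rot: [3.141, 0.0, 1.283]
force: [1.5, -4.0, 1.5]
grip_width: 0.0236
grip_force: 30.0
```

```bash
python3 - <<'E'
from h import *
st(62)
im,d,W=cloud('scene'); cv2.imwrite('pics/s2.png',cv2.resize(im[170:300,150:400][:,:,::-1],None,fx=3,fy=3,interpolation=cv2.INTER_CUBIC))
im,d,W=cloud('top'); hsv=cv2.cvtColor(im,cv2.COLOR_RGB2HSV).astype(int)
m=[r for r in finder.masks_of('block','top')]
for r in m:
    q=W[r['region']&(W[...,2]>.033)&(W[...,2]<.05)]
    if len(q)>100: print('block',r['confidence'],cv2.minAreaRect(q[:,:2].astype('float32')),q[:,2].mean())
im,d=cams.camera('wrist'); cv2.imwrite('pics/w4.png',im[:,:,::-1])
st(62)
E
```

```text
r 0.1493 drawn 60.74 opening 0.023634738278135947 gf 30.000282526016235
slide [-0.0007 -0.0033 -0.    ] spin 0.014 | t 14.8 pos [ 0.4923 -0.21    0.2692] yaw 1.2829 F [ 1.5 -4.   1.5]
pull 2.608409048001589
block 0.85 ((0.5181097388267517, 0.15343895554542542), (0.17963151633739471, 0.1360025554895401), 89.74532318115234) 0.04256343532389227
r 0.1493 drawn 60.75 opening 0.023335921798821792 gf 30.000288784503937
slide [-0.0007 -0.0033 -0.    ] spin 0.014 | t 15.0 pos [ 0.4922 -0.21    0.2692] yaw 1.2828 F [ 1.5 -4.8  1.7]
pull 2.8282792148023406
```

View pics/s2.png

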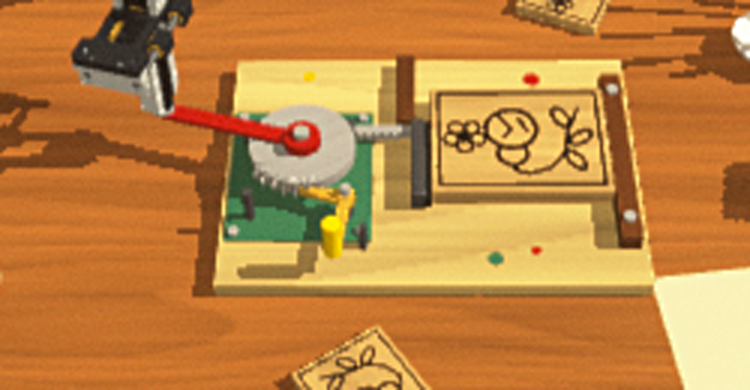

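View pics/w4.png

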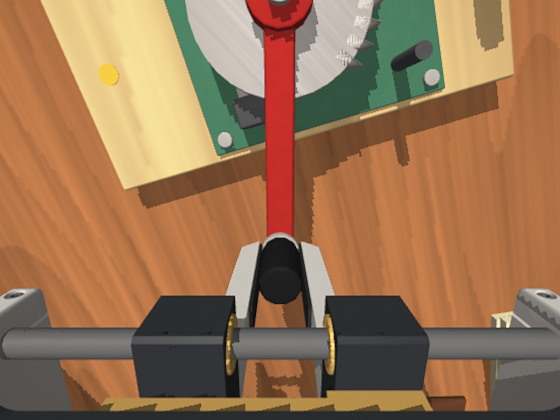

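Scene crop: the jaw pad at (420,160) presses the block, and the block meets the fence at (615,160). Its centre measures own y ≈ +0.100, as it should. The wrist view shows the knob at (280,270) held between the pads. I add about 1° of margin past the click.

Emit:
jog_arm(
  rows=[
    {"gripper": 0.0, "slide": [0, -0.0015, 0], "spin": 0.01},
    {"gripper": 0.0, "slide": [0, -0.003, 0], "spin": 0.02},
    {"gripper": 0.0, "slide": [0, -0.003, 0], "spin": 0.02},
    {"gripper": 0.0, "slide": [0, -0.003, 0], "spin": 0.02},
    {"gripper": 0.0, "slide": [0, -0.003, 0], "spin": 0.02},
    {"gripper": 0.0, "slide": [0, -0.003, 0], "spin": 0.02},
    {"gripper": 0.0, "slide": [0, -0.003, 0], "spin": 0.02},
    {"gripper": 0.0, "slide": [0, -0.003, 0], "spin": 0.02},
  ],
)

```text
time_s: 15.8
ee_pos: [0.4893, -0.2091, 0.2692]
eef_rot: [3.141, 0.0, 1.263]
force: [0.3, -4.8, 2.0]
grip_width: 0.0234
grip_force: 30.0
```

```bash
python3 - <<'E'
from h import *
st(62)
im,d,W=cloud('top'); hsv=cv2.cvtColor(im,cv2.COLOR_RGB2HSV).astype(int)
im,d,W=wcloud(); hsv=cv2.cvtColor(im,cv2.COLOR_RGB2HSV).astype(int)
red=(d>0)&(W[...,2]>.055)&(W[...,2]<.066)&((hsv[...,0]<8)|(hsv[...,0]>172))&(hsv[...,1]>170)
rr=np.hypot(*(W[...,:2]-C).transpose(2,0,1)); q=W[red&(rr>.035)&(rr<.13)]
l=cv2.fitLine(q[:,:2].astype('float32'),cv2.DIST_HUBER,0,.001,.001).ravel(); a=np.degrees(np.arctan2(l[1],l[0])); print(len(q),l,'drawn',-45.3-(a if a<0 else a-180))
st(62)
E
```

```text
r 0.1493 drawn 61.91 opening 0.023360403471731434 gf 30.000374615192413
slide [-0.0007 -0.0002  0.    ] spin -0.006 | t 15.8 pos [ 0.4893 -0.2091  0.2692] yaw 1.2629 F [ 0.3 -4.8  2. ]
pull 1.7536876538185353
4490 [ 0.30127627  0.95353687  0.51044995 -0.14205237] drawn 62.23428
r 0.1493 drawn 61.91 opening 0.023653033197366943 gf 30.000396966934204
slide [-0.0007 -0.0002  0.    ] spin -0.006 | t 15.9 pos [ 0.4893 -0.2091  0.2692] yaw 1.2629 F [ 0.4 -5.3  1.5]
pull 1.9824966787337577
```

```bash
python3 -c "
from station import workorder
print(workorder.hand_in())"
```

```text
the job is handed in; nothing more can be done
None
```

The job is handed in: the release was swung to its stop and let back, and the lever is held by its knob at about 62°, just past the fifth click (60°), with the block tight against the fence; the mallet, wedge, jar and dish were not touched.

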